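# Tip the control module into its bracket and close the clamp

### The arm

A 7-joint arm with a two-finger parallel gripper is mounted at the origin on the work surface. World frame = base frame: x ahead of the robot, y to its left, z up, the work surface at z = 0. Lengths are in m, angles in rad, forces in N, time in s.
With the tool pointing down it reaches from about 0.4 to 0.85 m from the base axis. Payload 10.4 kg.
Tool frame: the origin (TCP) lies between the finger pads; the fingertips stand 11 mm ahead of it and the grasp point (between the pads) lies 8 mm behind it (tip_reach is the distance from the TCP to the fingertips, in m); z points along the fingers, y is the line along which they close (so a half turn about z gives the same grasp; the last joint's range is limited). The gripper opens to 85 mm and grips with 20 to 120 N. Pads are 22 mm wide; open, the fingers measure 114 mm over their backs; the gripper's body (76 mm by 85 mm) begins 54 mm behind the grasp point. The pads swing forward as they close: fully open they stand 13 mm farther back than shut.
Start: joints at [-1.363, 0.332, -0.065, 1.46, 0.022, 1.35, -0.088], TCP at [0.143, 0.608, 0.242] pointing down, gripper open.
Joint ranges: [-2.6, 2.6], [-0.5, 2.12], [-1.47, 1.34], [0.16, 2.42], [-1.27, 4.41], [0.06, 2.06], [-2.6, 2.6]. Speed limits (rad/s): [2.22, 2.22, 2.79, 2.79, 3.14, 3.14, 3.14].

### API

Orientations are given as a unit quaternion [x, y, z, w].
In Python, from workcell import * gives the robot as it stands.
- The arm moves only by the shell command python3 -m inch 'ROWS' [OPENING] [FORCE]. ROWS is JSON, a list of rows, each an object with "slide": the shift along the world's x, y, z in m, a list of three; "yaw": the turn about the world's z in rad. A call has 1 to 20 rows; each row is the pose to reach, as a shift and turn from the pose commanded when the call began; what a row does not reach only later rows make up. A row lasts 1/12 s, in which the tool goes at most 41.7 mm and 7.16 degrees, less where a joint would pass 70% of its speed; a pose out of reach is approached as far as the arm can. A call with a gripper value outside its range is refused whole. OPENING is the closure in counts, from 0 (fully open) to 255 (shut), set as the call begins (- or left out, the last holds). The fingers move at their own pace and stop on an object; FORCE is the grip in N (left out, the last holds). Time passes only in rows, so rows that repeat a pose let the fingers close. It gives the time, the measured TCP pose, the force, the opening and the grip force at its end, in the units of the state.
- get_obs(): the state, without advancing time (a new reading comes with each control period).
- camera(name): name is "scene" or "top" or "wrist"; returns a dict with "frame" (420x560x3 uint8, red, green, blue), "fx", "fy", "cx", "cy" (pixels), "extrinsics" (4x4, takes a point from world to camera coordinates). Camera axes: x right, y down, z forward; pixel columns grow to the right and rows downward; lengths in m; the calibration is good to about 2 mm. A picture is of the moment at which its call begins. There is no depth.
- hand_in(): hands the job in; it is judged then, once.
The state is a dict: "clock": time; "joint_pos": joint angles; "joint_velocities": joint speeds; "tau": joint torques, N m; "position": TCP position; "ee_rot": TCP orientation; "ft_force": force on the tool from outside, world axes, zero at the start; "torque": the same for the moment, N m; "grip_width": opening from 0.0 (shut) to 1.0 (fully open); "grasp_force": force on a finger pad.
Only numpy, scipy, OpenCV 4.12 (cv2) and the standard library are available. Lean on these libraries where they do the work, as an engineer would, in place of code of your own. Each camera call takes 0.05 s, during which the arm holds its last target. There are 200 camera calls.

### The job

In the stripped car, tip the standing black control module over, away from the robot towards the bracket's far stop, so that it lies flat on its bracket with the yellow label up, and push it along the plate until its leading edge is flush against that stop. Then push the red clamp arm over and fully down across it. Only push with the fingers: never lift the module, and leave the other things where they are.

Things in the scene. Friction and masses are not known exactly. Their poses are not given: they have to be found in the camera images.
- bracket: Fixed aluminium bracket. Origin on the table at its working centre; x points from the open end to the stop. Plate 4 mm thick, x -115..85, y -85..95 mm. Stop wall at the +x end: inner face at x = 75 mm, 130 mm wide, top at z 26 mm. No side walls. At y = 77..93 mm two hinge cheeks (x 13..21 and 49..57 mm, top at z 50 mm) carry the clamp arm.
- stop_face (a point): Centre of the stop wall's inner face (bracket x 75, y 0, z 19 mm); axes as the bracket's.
- module: Loose black control module, a 30 x 100 x 80 mm block (own x, y, z), 0.2 to 0.4 kg, at first standing on its long narrow edge on the plate near the open end, own axes within 0.12 rad of the bracket's. Origin at the centre of the face it first stands on. The yellow label is on its own -x face (towards the robot). Pushed there near the top, it tips over and falls towards the stop.
- module_center (a point): Centre of the module block (own 0, 0, 40 mm); axes as the module's.
- module_nose (a point): Centre of the module's 30 x 100 mm face that is on top at first and must end against the stop (own 0, 0, 80 mm); axes as the module's. Once tipped, the module lies 30 mm high with own -x up and own z towards the stop, usually 10 to 60 mm short of it.
- clamp (a joint): Angle of the red clamp arm, rad: 0 = fully down (level, lying over the module with about 2 mm to spare, against its own end stop), 1.57 = upright, 2.1 = leaning outward to the limit. It starts open, upright or leaning outward (bracket +y). Stiff hinge: it stays where it is left, and about 1 N at its tip moves it.
- clamp_hinge (a point): The clamp arm's hinge axis, parallel to the bracket's x (bracket x 35, y 85, z 39 mm); axes as the bracket's.
- clamp_tip (a point): Free end of the clamp arm, 115 mm from the hinge axis on the arm's centre line. The arm is a flat bar 24 mm wide (bracket x) and 6 mm thick; when closed it points along the bracket's -y.
- screwdriver: Red-handled screwdriver lying beside the bracket, along own x. Leave alone.
- wrench: Steel spanner lying beyond the stop, along own x. Leave alone.
- can: Standing spray can with a green label, 66 mm across, 160 mm tall, origin under its centre. Leave alone.
- jar: Standing jar with a blue cap, 64 mm across, 80 mm tall, origin under its centre. Leave alone.
- tape: Black ring (roll core), 90 mm across, 24 mm high, origin under its centre. Leave alone.
- phone: Grey phone with a black screen lying flat, 75 x 155 x 9 mm, origin under its centre. Leave alone.
- cutters: Side cutters with blue handles lying flat, about 145 mm long along own x, 12 mm high, origin under the pivot. Leave alone.
Things that resemble listed ones, but are neither listed nor needed, are in the scene too. Leave any blue or brown look-alike of the module alone.

How it is judged:
By the outcome, as a careful person would: the job done as asked, in the order asked, and still so for the second after the job is handed in, with the robot touching nothing.
It also fails if it takes over 51 s, if anything falls off the work surface, if the arm or the gripper's body presses on something with over 40 N, if the wrist force passes 120 N, or if a joint passes its speed limit or range.

## Working session

There is one attempt and no reset: what is moved stays moved. The work goes in short steps, Python scripts to look and compute and a shell command to move; the robot and the scene stay as the last step left them, time stands still between calls to the robot, and variables do not carry over. Pictures are saved under pics/ and viewed, at most 10 in all, crops included, and the job is handed in when it is done.

```bash
mkdir -p pics && cat > h.py <<'E'
from workcell import *
import numpy as np, cv2
def snap(n,f):
    c=camera(n); cv2.imwrite('pics/'+f,c['frame'][:,:,::-1]); np.savez('pics/'+f+'.npz',**c); return c
def load(f): return dict(np.load('pics/'+f+'.npz'))
def ray(c,u,v):
    E=np.array(c['extrinsics']); R,t=E[:3,:3],E[:3,3]
    d=R.T@np.array([(u-c['cx'])/c['fx'],(v-c['cy'])/c['fy'],1.]); return -R.T@t,d
def onz(c,u,v,z):
    o,d=ray(c,u,v); return o+d*(z-o[2])/d[2]
def tri(c1,p1,c2,p2):
    A=[];b=[]
    for c,p in((c1,p1),(c2,p2)):
        o,d=ray(c,*p); d=d/np.linalg.norm(d); P=np.eye(3)-np.outer(d,d); A.append(P);b.append(P@o)
    return np.linalg.lstsq(np.vstack(A),np.hstack(b),rcond=None)[0]
def proj(c,p):
    E=np.array(c['extrinsics']); q=E[:3,:3]@np.array(p)+E[:3,3]; return q[:2]/q[2]*[c['fx'],c['fy']]+[c['cx'],c['cy']]
E
python3 - <<'E'
from h import *
a=snap('scene','s0.png');b=snap('top','t0.png')
o=get_obs();print(o['clock'],o['position'],o['ee_rot'],o['grip_width'])
for c in(a,b):
    E=np.array(c['extrinsics']);print(-E[:3,:3].T@E[:3,3],E[2,:3])
E
```

```text
0.1 [0.1428807  0.60810522 0.24157405] [ 1.15121667e-01  9.93351177e-01 -6.62196199e-04 -4.88602300e-05] 0.9998215574112272
[ 1.13495395 -0.73954612  1.06746548] [-0.45319387  0.53952331 -0.70959842]
[0.2646167  0.00483285 1.35696339] [ 0.18278727  0.01062606 -0.98309506]
```

View pics/s0.png

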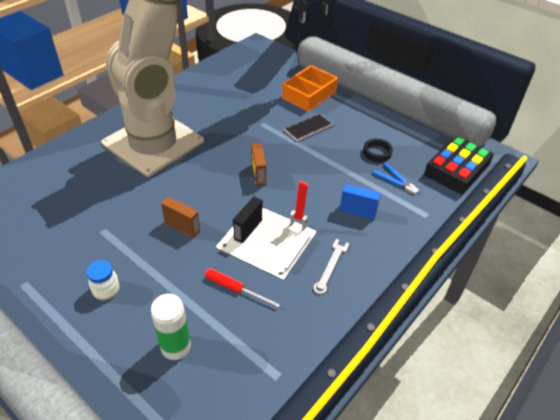

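View pics/t0.png

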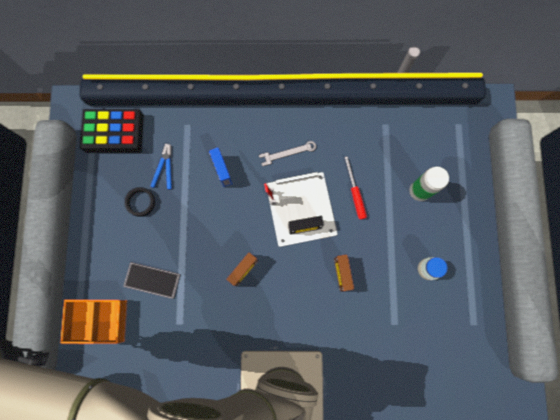

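The scene view shows the white bracket at about (267,240). The black module stands on it at (248,220), and the upright red clamp arm is at (301,195). In the top view the plate is at (303,208), the module at (306,226) and the clamp at (270,192).

Module candidates in the scene view are black (248,220), brown (180,217) and (259,163), and blue (360,202). Only the black one stands on the bracket with its label towards the robot, so I'll confirm that in an enlarged crop.

```bash
python3 - <<'E'
from h import *
a=cv2.imread('pics/s0.png')[165:285,205:345];b=cv2.imread('pics/t0.png')[160:260,245:361]
A=cv2.resize(a,(400,343),interpolation=cv2.INTER_CUBIC);B=cv2.resize(b,(398,343),interpolation=cv2.INTER_CUBIC)
cv2.imwrite('pics/c0.png',np.hstack([A,B]))
t=load('t0.png');s=load('s0.png')
g=b.astype(int);m=(g.min(2)>150).astype(np.uint8)
# plate outline via hull of bright pixels
m=cv2.morphologyEx(m,cv2.MORPH_OPEN,np.ones((3,3)))
cs=max(cv2.findContours(m,0,2)[0],key=cv2.contourArea)
h=cv2.convexHull(cs);q=cv2.approxPolyDP(h,5,True)[:,0]+[245,160]
for p in q: print('plate',p,onz(t,*p,0.004).round(4))
print(cv2.minAreaRect(h))
f=t['frame'].astype(int);r=(f[...,0]>140)&(f[...,1]<70)&(f[...,2]<70)
v,u=np.nonzero(r[160:230,255:300]);print('red top',list(zip(u+255,v+160)))
y=(f[...,0]>120)&(f[...,1]>90)&(f[...,2]<70);v,u=np.nonzero(y[210:245,280:330]);print('yel',u.min()+280,u.max()+280,v.min()+210,v.max()+210)
k=(f.max(2)<45)[205:245,280:335].astype(np.uint8);cs=max(cv2.findContours(k,0,2)[0],key=cv2.contourArea);print('blk',cv2.boxPoints(cv2.minAreaRect(cs))+[280,205])
E
```

```text
plate [322 172] [ 0.6505 -0.1301  0.004 ]
plate [336 234] [ 0.4557 -0.1688  0.004 ]
plate [279 246] [0.4192 0.0041 0.004 ]
plate [268 183] [0.6155 0.0379 0.004 ]
((55.865386962890625, 48.326927185058594), (66.09114074707031, 60.01153564453125), 78.69007110595703)
red top [(np.int64(265), np.int64(185)), (np.int64(266), np.int64(186)), (np.int64(266), np.int64(187)), (np.int64(267), np.int64(187)), (np.int64(266), np.int64(188)), (np.int64(267), np.int64(188)), (np.int64(266), np.int64(189)), (np.int64(267), np.int64(189)), (np.int64(267), np.int64(190)), (np.int64(268), np.int64(190)), (np.int64(267), np.int64(191)), (np.int64(268), np.int64(191)), (np.int64(267), np.int64(192))]
yel 297 315 228 232
blk [[315. 217.]
 [321. 217.]
 [321. 221.]
 [315. 221.]]
```

View pics/c0.png

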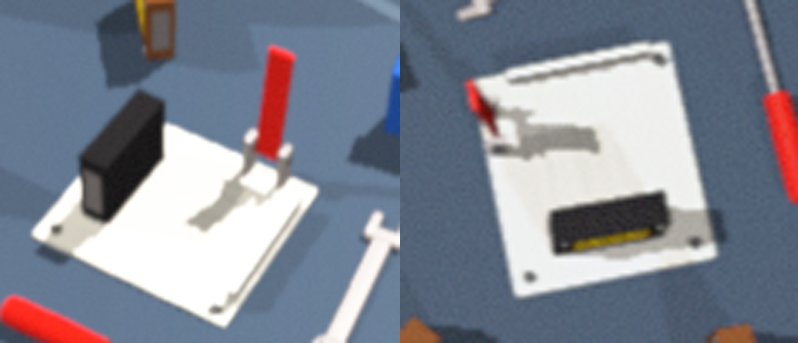

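The black block at (248,220) in the scene view is the module. It stands on the plate with the yellow label facing the robot, and the clamp is roughly upright. Next I'll compute poses from these pixels.

```bash
python3 - <<'E'
from h import *
t=load('t0.png');s=load('s0.png')
T=lambda x,y:((x-400)/3.43+245,y/3.43+160); S=lambda x,y:(x/2.857+205,y/2.857+165)
P=[onz(t,*T(*p),.004) for p in((668,42),(717,256),(517,297))]
Ps=[onz(s,*S(*p),.004) for p in((318,187),(222,327),(33,235))] # x85y95, x85y-85, x-115y-85
print(np.round(P,4),np.round(Ps,4))
ang=lambda d:np.arctan2(d[1],d[0])
yaw=np.mean([ang(P[0]-P[1]),ang(P[2]-P[1])-np.pi/2,ang(Ps[1]-Ps[2]),ang(Ps[0]-Ps[1])-np.pi/2]);print([ang(P[0]-P[1]),ang(P[2]-P[1])-np.pi/2,ang(Ps[1]-Ps[2]),ang(Ps[0]-Ps[1])-np.pi/2],yaw)
R=np.array([[np.cos(yaw),-np.sin(yaw)],[np.sin(yaw),np.cos(yaw)]])
L=[(.085,-.085),(-.115,-.085),(-.115,.095),(.085,.095),(.085,-.085),(-.115,-.085)]
os=[p[:2]-R@l for p,l in zip(P+Ps,L)];o=np.mean(os,0);print(np.round(os,4),o)
for n,p in(('far L',(550,213)),('far R',(665,192)),('near R',(667,225)),('near L',(553,242))):
    w=onz(t,*T(*p),.084);print(n,w.round(4),(R.T@(w[:2]-o)).round(4))
for n,p in(('L far',(163,103)),('far back',(140,92)),('near R',(106,168)),('near L',(80,157))):
    w=onz(s,*S(*p),.084);print(n,w.round(4),(R.T@(w[:2]-o)).round(4))
w=tri(t,T(472,82),s,S(282,48));print('tip',w,R.T@(w[:2]-o))
np.savez('br.npz',o=o,yaw=yaw)
E
```

```text
[[ 0.6497 -0.1336  0.004 ]
 [ 0.4538 -0.1731  0.004 ]
 [ 0.4174  0.0037  0.004 ]] [[ 0.6171  0.0504  0.004 ]
 [ 0.6544 -0.1316  0.004 ]
 [ 0.4605 -0.1686  0.004 ]]
[np.float64(0.19902610379276456), np.float64(0.20256181327523404), np.float64(0.1883515652139367), np.float64(0.20188790719243932)] 0.19795684736859365
[[ 0.5496 -0.067 ]
 [ 0.5498 -0.0671]
 [ 0.5489 -0.0668]
 [ 0.5524 -0.0595]
 [ 0.5543 -0.065 ]
 [ 0.5565 -0.0626]] [ 0.55192672 -0.06466908]
far L [ 0.479  -0.0239  0.084 ] [-0.0635  0.0543]
far R [ 0.4967 -0.1204  0.084 ] [-0.0651 -0.0438]
near R [ 0.4687 -0.1215  0.084 ] [-0.0928 -0.0394]
near L [ 0.4544 -0.0263  0.084 ] [-0.088   0.0568]
L far [ 0.488  -0.0235  0.084 ] [-0.0546  0.0529]
far back [ 0.4629 -0.0272  0.084 ] [-0.0799  0.0543]
near R [ 0.5045 -0.116   0.084 ] [-0.0566 -0.041 ]
near L [ 0.4785 -0.1219  0.084 ] [-0.0832 -0.0417]
tip [0.57162298 0.03930569 0.16232719] [0.03975996 0.0980706 ]
```

```bash
python3 -m inch '[{"slide":[0.032,-0.022,0],"yaw":0.1},{"slide":[0.064,-0.044,0],"yaw":0.2},{"slide":[0.096,-0.066,0],"yaw":0.3},{"slide":[0.128,-0.088,0],"yaw":0.4},{"slide":[0.157,-0.108,0],"yaw":0.43},{"slide":[0.177,-0.141,0],"yaw":0.43},{"slide":[0.197,-0.174,0],"yaw":0.43},{"slide":[0.217,-0.207,0],"yaw":0.43},{"slide":[0.237,-0.240,0],"yaw":0.43},{"slide":[0.257,-0.273,0],"yaw":0.43},{"slide":[0.277,-0.308,0],"yaw":0.43},{"slide":[0.281,-0.348,0],"yaw":0.43},{"slide":[0.285,-0.388,0],"yaw":0.43},{"slide":[0.289,-0.428,0],"yaw":0.43},{"slide":[0.293,-0.468,0],"yaw":0.43},{"slide":[0.293,-0.508,0],"yaw":0.43},{"slide":[0.290,-0.548,0],"yaw":0.43},{"slide":[0.286,-0.588,0],"yaw":0.43},{"slide":[0.281,-0.628,0],"yaw":0.43},{"slide":[0.277,-0.666,0],"yaw":0.43}]' 110 40
```

```text
clock: 1.77
position: [0.419, -0.0597, 0.2422]
ee_rot: [-0.099, 0.995, 0.0, -0.0]
ft_force: [1.3, 0.7, -0.3]
grip_width: 0.569
grasp_force: 0.0
```

```bash
python3 -m inch '[{"slide":[0,-0.025,-0.03],"yaw":0},{"slide":[0,-0.026,-0.07],"yaw":0},{"slide":[0,-0.026,-0.11],"yaw":0},{"slide":[0,-0.026,-0.145],"yaw":0},{"slide":[0,-0.026,-0.162],"yaw":0},{"slide":[0,-0.026,-0.162],"yaw":0}]' && python3 - <<'E'
from h import *
b=snap('scene','s1.png');a=snap('top','t1.png');i=b['frame'][150:285,190:350,::-1];j=a['frame'][160:270,240:370,::-1]
cv2.imwrite('pics/c1.png',np.hstack([cv2.resize(i,(400,337),interpolation=3),cv2.resize(j,(398,337),interpolation=3)]))
E
```

```text
clock: 2.27
position: [0.417, -0.0836, 0.0769]
ee_rot: [-0.099, 0.995, -0.0, -0.003]
ft_force: [-0.4, 0.3, -0.2]
grip_width: 0.569
grasp_force: 0.0
```

View pics/c1.png

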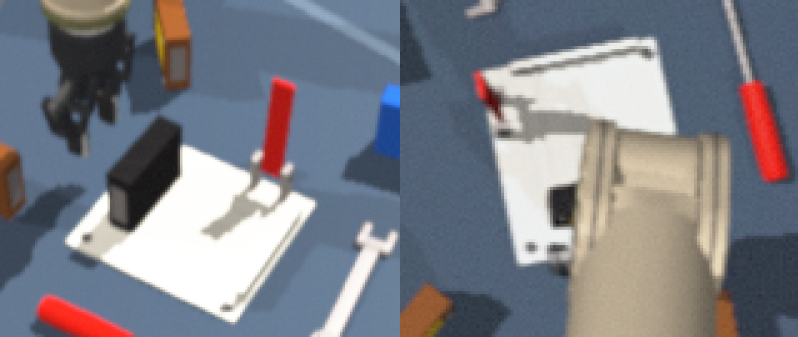

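The gripper stands behind the module's label face, at about (75,110) in the left crop. It is clear of the brown blocks, and the module is at (145,175). Pushing now along bracket +x.

```bash
python3 -m inch '[{"slide":[0.0123,0.0025,0],"yaw":0},{"slide":[0.0245,0.0049,0],"yaw":0},{"slide":[0.0294,0.0059,0],"yaw":0},{"slide":[0.0343,0.0069,0],"yaw":0},{"slide":[0.0392,0.0079,0],"yaw":0},{"slide":[0.0441,0.0089,0],"yaw":0},{"slide":[0.049,0.0098,0],"yaw":0},{"slide":[0.0539,0.0108,0],"yaw":0},{"slide":[0.0588,0.0118,0],"yaw":0},{"slide":[0.0637,0.0128,0],"yaw":0},{"slide":[0.0686,0.0138,0],"yaw":0},{"slide":[0.0686,0.0138,0],"yaw":0},{"slide":[0.0686,0.0138,0],"yaw":0},{"slide":[0.0686,0.0138,0],"yaw":0},{"slide":[0.0686,0.0138,0],"yaw":0}]' && python3 - <<'E'
from h import *
b=snap('scene','s2.png');i=b['frame'][150:285,190:350,::-1]
cv2.imwrite('pics/c2.png',cv2.resize(i,(640,540),interpolation=3))
E
```

```text
clock: 3.62
position: [0.4883, -0.0699, 0.0803]
ee_rot: [-0.099, 0.995, 0.0, -0.0]
ft_force: [-0.6, -0.8, -0.9]
grip_width: 0.566
grasp_force: 0.0
```

View pics/c2.png

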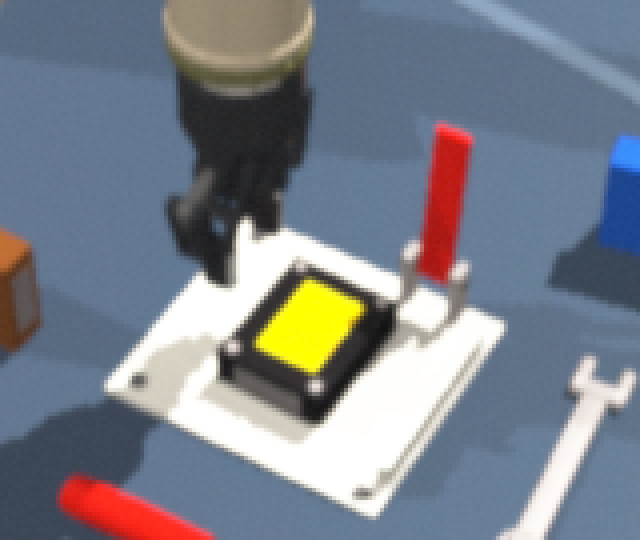

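The module lies flat with the yellow label up. Its top-face corners in the crop are about (298,262), (218,350), (318,393) and (396,307). Computing its pose.

```bash
python3 - <<'E'
from h import *
s=load('s2.png');B=np.load('br.npz');y=float(B['yaw']);R=np.array([[np.cos(y),-np.sin(y)],[np.sin(y),np.cos(y)]])
for p in((298,262),(218,350),(318,393),(396,307)):
    w=onz(s,p[0]/4+190,p[1]/4+150,.034);print(w.round(4),(R.T@(w[:2]-B['o'])).round(4))
p=get_obs()['position'];print('tcp local',R.T@(p[:2]-B['o']))
E
```

```text
[ 0.4962 -0.0228  0.034 ] [-0.0464  0.052 ]
[ 0.5096 -0.1143  0.034 ] [-0.0513 -0.0403]
[ 0.5807 -0.098   0.034 ] [ 0.0217 -0.0383]
[ 0.5706 -0.0097  0.034 ] [0.0291 0.0502]
tcp local [-0.06336156  0.00744535]
```

```bash
python3 -m inch '[{"slide":[-0.0245,-0.0049,0],"yaw":0},{"slide":[-0.0245,-0.0049,-0.025],"yaw":0},{"slide":[-0.0245,-0.0049,-0.048],"yaw":0},{"slide":[-0.0245,-0.0049,-0.058],"yaw":0},{"slide":[-0.0245,-0.0049,-0.058],"yaw":0},{"slide":[-0.015,-0.003,-0.058],"yaw":0},{"slide":[-0.007,-0.0014,-0.058],"yaw":0},{"slide":[0,0,-0.058],"yaw":0},{"slide":[0.005,0.001,-0.058],"yaw":0},{"slide":[0.01,0.002,-0.058],"yaw":0},{"slide":[0.015,0.003,-0.058],"yaw":0},{"slide":[0.02,0.004,-0.058],"yaw":0},{"slide":[0.025,0.005,-0.058],"yaw":0},{"slide":[0.03,0.006,-0.058],"yaw":0},{"slide":[0.035,0.007,-0.058],"yaw":0},{"slide":[0.039,0.0079,-0.058],"yaw":0}]' && python3 -m inch '[{"slide":[0.003,0.0006,0],"yaw":0},{"slide":[0.006,0.0012,0],"yaw":0},{"slide":[0.006,0.0012,0],"yaw":0}]'
```

```text
clock: 5.0
position: [0.5282, -0.0617, 0.0223]
ee_rot: [-0.099, 0.995, 0.0, 0.0]
ft_force: [-3.3, -1.4, 3.0]
grip_width: 0.569
grasp_force: 1.8
clock: 5.25
position: [0.5344, -0.0604, 0.0224]
ee_rot: [-0.1, 0.995, -0.0, 0.0]
ft_force: [0.2, 0.5, -0.3]
grip_width: 0.565
grasp_force: 0.0
```

```bash
for i in 1 2; do python3 -m inch '[{"slide":[0.001,0.0002,0],"yaw":0},{"slide":[0.002,0.0004,0],"yaw":0}]' | egrep 'pos|ft'; done; python3 - <<'E'
from h import *
b=snap('scene','s3.png');i=b['frame'][150:285,190:350,::-1]
cv2.imwrite('pics/c3.png',cv2.resize(i,(640,540),interpolation=3))
E
```

```text
position: [0.5347, -0.0604, 0.0222]
ft_force: [-9.5, -1.2, 8.0]
position: [0.5348, -0.0604, 0.0218]
ft_force: [-18.2, -2.0, 14.0]
```

View pics/c3.png

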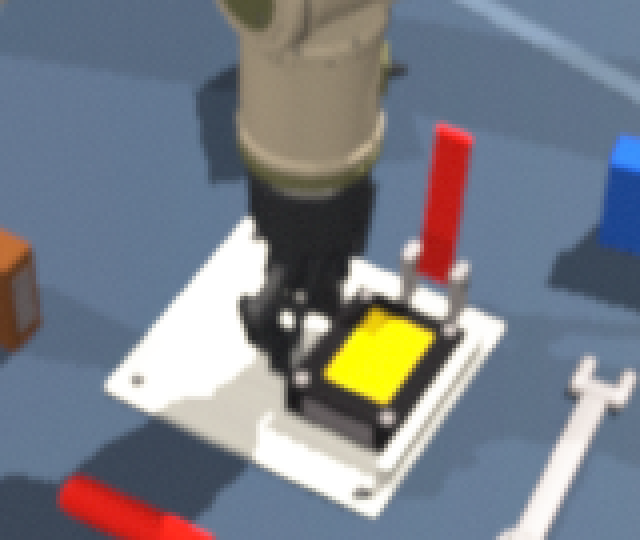

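The module is against the stop: the push force rose from 9 to 18 N with no further motion. Backing off, rising, and moving to the outer side of the clamp arm with the fingers shut.

```bash
python3 -m inch '[{"slide":[-0.015,-0.003,0],"yaw":0},{"slide":[-0.03,-0.006,0.01],"yaw":0},{"slide":[-0.03,-0.006,0.05],"yaw":0},{"slide":[-0.03,-0.006,0.09],"yaw":0},{"slide":[-0.03,-0.006,0.13],"yaw":0},{"slide":[-0.03,-0.006,0.17],"yaw":0},{"slide":[-0.03,-0.006,0.2],"yaw":0},{"slide":[-0.03,-0.006,0.23],"yaw":0},{"slide":[-0.02,0.03,0.23],"yaw":0},{"slide":[-0.007,0.067,0.23],"yaw":0},{"slide":[0.006,0.104,0.23],"yaw":0},{"slide":[0.02,0.14,0.23],"yaw":0},{"slide":[0.02,0.14,0.23],"yaw":0},{"slide":[0.02,0.14,0.19],"yaw":0},{"slide":[0.02,0.14,0.15],"yaw":0},{"slide":[0.02,0.14,0.11],"yaw":0},{"slide":[0.02,0.14,0.098],"yaw":0},{"slide":[0.02,0.14,0.098],"yaw":0}]' 255 && python3 - <<'E'
from h import *
b=snap('scene','s4.png');a=snap('top','t4.png');i=b['frame'][130:285,190:350,::-1];j=a['frame'][150:270,235:360,::-1]
cv2.imwrite('pics/c4.png',np.hstack([cv2.resize(i,(400,387),interpolation=3),cv2.resize(j,(400,387),interpolation=3)]))
E
```

```text
clock: 7.13
position: [0.5557, 0.0798, 0.1176]
ee_rot: [-0.099, 0.995, -0.001, -0.003]
ft_force: [0.1, 0.2, 0.3]
grip_width: 0.002
grasp_force: 0.0
```

View pics/c4.png

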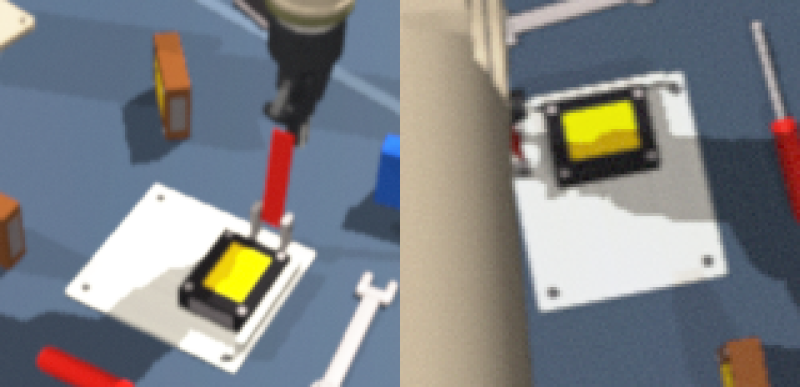

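The fingers are outside the arm at (290,130) in the left crop. The module lies parallel to the stop and up against it, at (238,280) left and (600,135) right. Sweeping the arm over along its arc.

```bash
python3 -m inch '[{"slide":[0.0025,-0.0123,0],"yaw":0},{"slide":[0.0049,-0.0245,0],"yaw":0},{"slide":[0.0065,-0.032,0],"yaw":0},{"slide":[0.0079,-0.0392,0],"yaw":0},{"slide":[0.0094,-0.0466,0],"yaw":0},{"slide":[0.0108,-0.0539,0],"yaw":0},{"slide":[0.012,-0.06,0],"yaw":0},{"slide":[0.0132,-0.0657,0],"yaw":0},{"slide":[0.0155,-0.0775,0],"yaw":0},{"slide":[0.0171,-0.0853,-0.006],"yaw":0},{"slide":[0.0186,-0.0927,-0.012],"yaw":0},{"slide":[0.0198,-0.0985,-0.019],"yaw":0},{"slide":[0.0209,-0.1044,-0.027],"yaw":0},{"slide":[0.0216,-0.1079,-0.036],"yaw":0},{"slide":[0.0224,-0.1118,-0.0455],"yaw":0},{"slide":[0.0227,-0.1132,-0.055],"yaw":0},{"slide":[0.0227,-0.1132,-0.062],"yaw":0},{"slide":[0.0227,-0.1132,-0.062],"yaw":0}]' && for i in 1 2 3; do python3 -m inch '[{"slide":[0,0,-0.0015],"yaw":0},{"slide":[0,0,-0.0015],"yaw":0}]' | egrep 'pos|ft'; done
```

```text
clock: 8.73
position: [0.5791, -0.0328, 0.0563]
ee_rot: [-0.1, 0.995, 0.0, -0.001]
ft_force: [0.3, 0.2, 0.0]
grip_width: -0.003
grasp_force: 0.0
position: [0.5803, -0.0326, 0.0568]
ft_force: [0.5, 0.6, 0.2]
position: [0.5805, -0.0328, 0.0556]
ft_force: [1.0, 0.8, 0.1]
position: [0.5804, -0.0329, 0.0539]
ft_force: [-0.2, 0.1, 0.2]
```

```bash
for i in 1 2 3; do python3 -m inch '[{"slide":[0,0,-0.001],"yaw":0},{"slide":[0,0,-0.0015],"yaw":0}]' | egrep 'pos|ft'; done; python3 - <<'E'
from h import *
b=snap('scene','s5.png');i=b['frame'][150:285,190:350,::-1]
cv2.imwrite('pics/c5.png',cv2.resize(i,(640,540),interpolation=3))
E
```

```text
position: [0.5805, -0.033, 0.0529]
ft_force: [-4.7, 1.5, 12.1]
position: [0.5806, -0.033, 0.0527]
ft_force: [-11.1, 0.6, 25.7]
position: [0.5808, -0.033, 0.0523]
ft_force: [-15.8, 2.4, 40.9]
```

View pics/c5.png

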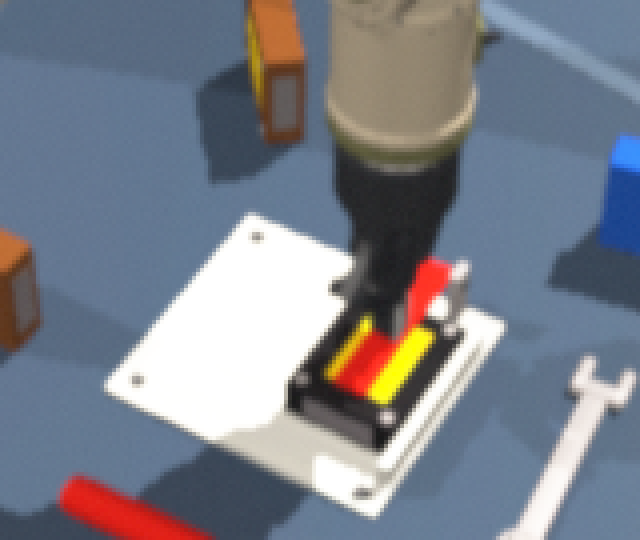

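The arm is down across the module at (365,360). A firm stop at fingertip z of about 0.042 m matches the fully closed arm. Lifting off for a final check.

```bash
python3 -m inch '[{"slide":[0,0,0.01],"yaw":0},{"slide":[0,0,0.04],"yaw":0},{"slide":[0,0,0.08],"yaw":0},{"slide":[0,0,0.12],"yaw":0},{"slide":[0,0,0.16],"yaw":0},{"slide":[-0.035,0,0.18],"yaw":0},{"slide":[-0.07,0.02,0.19],"yaw":0},{"slide":[-0.1,0.04,0.2],"yaw":0},{"slide":[-0.11,0.08,0.2],"yaw":0},{"slide":[-0.11,0.12,0.2],"yaw":0},{"slide":[-0.11,0.16,0.2],"yaw":0},{"slide":[-0.11,0.2,0.2],"yaw":0},{"slide":[-0.11,0.24,0.2],"yaw":0},{"slide":[-0.11,0.24,0.2],"yaw":0}]' && python3 - <<'E'
from h import *
b=snap('scene','s6.png');a=snap('top','t6.png');i=b['frame'][190:285,235:335,::-1];j=a['frame'][160:260,250:350,::-1]
cv2.imwrite('pics/c6.png',np.hstack([cv2.resize(i,(400,380),interpolation=3),cv2.resize(j,(380,380),interpolation=3)]))
E
```

```text
clock: 10.95
position: [0.4682, 0.2154, 0.2488]
ee_rot: [-0.104, 0.995, 0.001, -0.0]
ft_force: [-0.4, 1.3, 0.5]
grip_width: -0.003
grasp_force: 0.0
```

View pics/c6.png

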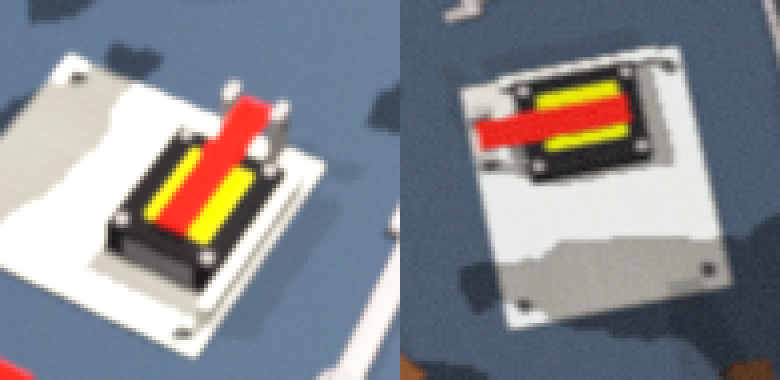

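```bash
python3 - <<'E'
from h import *
B=np.load('br.npz');y=float(B['yaw']);R=np.array([[np.cos(y),-np.sin(y)],[np.sin(y),np.cos(y)]])
s=load('s6.png');t=load('t6.png')
for c,p in((s,(286/4+235,170/4+190)),(s,(205/4+235,290/4+190)),(t,(115/3.8+250,85/3.8+160)),(t,(235/3.8+250,65/3.8+160))):
    w=onz(c,*p,.034);print((R.T@(w[:2]-B['o'])).round(4))
E
```

```text
[0.0777 0.0559]
[ 0.0798 -0.0564]
[0.0693 0.0521]
[ 0.0664 -0.0452]
```

```bash
python3 -c "from workcell import *; print(hand_in())"
```

```text
the job is handed in; nothing more can be done
None
```

The module lies flat with its yellow label up and its leading edge against the stop, the red clamp arm is fully down across it, and I handed the job in at about 11 s; nothing else was moved on purpose, though I did not re-check the other objects at the end.

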